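# Fold up the sliding bevel and the angle finder and press them home in their case

### The job

Put the two hinged measuring tools away: fold the sliding bevel's steel blade right into its wooden stock, fold the two arms of the angle finder fully together, and press each tool right way up into its own cutout in the open black case until it sits flat on the cutout's floor. The sprung ribs in the cutouts are firm, so simply laying the tools in is not enough. Leave the other things on the bench where they are.

Things in the scene. Friction and masses are not known exactly. Their poses are not given: they have to be found in the camera images.
- bevel: sliding bevel: dark wooden stock with brass ends, 140 mm long (its x) x 24 wide (y) x 20 thick (z), lying flat; 0.2 to 0.3 kg with its steel blade. Origin: centre of the stock's underside, z up. The folded blade lies in the stock's slot, flush with both sides, tip at x = -42 mm; the tail (x = -70 to -42 mm) is never covered by it. The blade opens only to the +y side
- bevel_hinge (a point): pivot of the bevel's blade, at x = +58 mm, z = 10 mm of the bevel; a brass lever stands 8 mm above the stock there. Blade: 23.5 mm wide, 3 mm thick, 100 mm from pivot to its round tip, mid-plane 10 mm above the stock's underside
- bevel_blade (a joint): blade angle, rad: 0 = folded into the stock (pointing to the bevel's -x), pi/2 = square to it, towards the bevel's +y. Stiff: it takes about 0.1 N m to turn and stays where it is left, so pushing the blade of the loose tool mostly slides the whole tool over the bench: hold the stock, or squeeze the two together
- finder: digital angle finder: two aluminium box-section arms on a round black hub with a display, 0.2 to 0.3 kg, lying flat. Folded: 172 mm long (its x), arms together 31 mm wide (y), 20 mm thick (z). Origin: underside, centre line of the folded tool, midway between its ends, z up. Arm tips at x = -86 mm. One arm is fixed in this frame (y = -15.5 to -0.5 mm)
- finder_hinge (a point): axis of the angle finder's hub, at x = +64 mm, z = 10 mm of the finder. Hub 44 mm in diameter, 24 mm tall; the outer face of each arm lies 15.5 mm from this axis
- finder_arm (a joint): angle of the second arm, rad: 0 = closed against the first, side by side; grows as it swings towards the finder's +y. It takes about 0.08 N m to turn and stays where it is left
- case: open clamshell case, fixed: black base half 180 mm (x) x 200 (y) x 34 high, handle on its -x side (29 mm out), lid folded flat behind it (+x), 30 mm high. Origin: centre of the base half's underside, z up. Rigid grey insert, top at z = 24 mm; a finger channel 48 mm wide, floor at z = 7 mm, runs along x at y = 0 through both cutouts, so fingers can go down beside a tool held at its middle
- bevel_seat (a point): centre of the bevel's cutout on its floor (x = -38, y = 0, z = 10 mm of the case; case axes): the seated bevel's origin. Cutout 144 mm along the case's y, 27 mm across, 4 mm lead-in chamfers; bevel either way round. Sprung round ribs in its side walls grip the tool: laid in, it stops 5 to 10 mm too high; 8 to 20 N straight down, tool level, pushes it home
- finder_seat (a point): centre of the finder's cutout on its floor (x = +38, y = 0, z = 10 mm of the case; case axes): the seated finder's origin. Cutout 176 mm along the case's y, 34 mm across, 48 mm for the hub at its -y end (from y = -37 mm), so the finder's x points along the case's -y; chamfers and ribs as in the bevel's cutout
- bench_dog: black moulded bench dog standing fast in the bench top (it does not move): a block 43 mm (its x) x 44 mm (its y), 36 mm high at its +y half, 33 mm at the other, sides upright. Origin: middle of its underside. Solid to brace or pull things against
- vice_rear (a point): rear top edge of the red vice at the bench's front edge (fixed, an obstacle): the vice reaches from here 0.1 m and more towards the robot, 0.04 m to either side (its foot 0.06 m), its jaws 0.155 m above the bench; carry things over it higher than that
- cabinet_front (a point): front of the tall blue cabinet of clear drawers behind the work (fixed, an obstacle), at its foot's middle: 0.34 m wide (y), taller than the arm's working height, one drawer stands out as far as this point
- tape_measure: yellow tape measure, 36x87x62 mm, loose bystander; origin under its middle
- wood_block: hardwood packing block, 45x70x40 mm, loose bystander; origin under its middle
- screwdriver: screwdriver with orange handle, 226 mm long, 30 mm thick, loose bystander; origin under its middle, length along its y
- marker: white felt marker with blue cap, 130 mm long, loose bystander; origin under its middle, length along its y

How it is judged:
By the outcome, as a careful person would: the job done as asked, in the order asked, and still so for the second after the job is handed in, with the robot touching nothing.
It also fails if it takes over 72 s, if anything falls off the work surface, if the arm or the gripper's body presses on something with over 40 N, if the wrist force passes 120 N, or if a joint passes its speed limit or range.

### The arm

A 6-joint arm with a two-finger parallel gripper is mounted at the origin on a cart in front of the work surface, level with it; the furniture and walls round the work are solid. World frame = base frame: x ahead of the robot, y to its left, z up, the work surface at z = 0. Lengths are in mm, angles in rad, forces in N, time in s.
With the tool pointing down it reaches from about 275 to 875 mm from the base axis. Payload 12.5 kg.
Tool frame: the origin (TCP) lies on the mounting face of the last link; the fingertips stand 173 mm ahead of it and the grasp point (between the pads) lies 155 mm ahead of it; z points along the fingers, y is the line along which they close (so a half turn about z gives the same grasp; the last joint's range is limited). The gripper opens to 85 mm and grips with 20 to 120 N. Pads are 22 mm wide; open, the fingers measure 114 mm over their backs; the gripper's body (76 mm by 85 mm) begins 54 mm behind the grasp point. The pads swing forward as they close: fully open they stand 13 mm farther back than shut.
Start: joints at [1.129, 0.351, 1.652, -0, 1.139, -0.085], TCP at [192.071, 515.359, 404.69] pointing down, gripper open.
Joint ranges: [-2.75, 2.75], [-0.79, 2.1], [0.01, 2.65], [-1.57, 4.71], [0.07, 3.14], [-2.87, 2.87]. Speed limits (rad/s): [2.22, 2.22, 2.79, 3.14, 3.14, 3.14].

### API

Orientations are given as a 3x3 rotation matrix whose columns are the frame's x, y, z axes.
In Python, from station import r gives the robot as it stands.
- The arm moves only by the shell command python3 inch.py 'ROWS' [FORCE]. ROWS is 1 to 8 rows, one to a line, with the numbers parted by spaces; each row has 5 numbers: the finger opening in mm, then dx, dy, dz in mm, then a turn about the tool's z in rad; each row shifts and turns the commanded pose from where the row before left it, along the tool's axes as they then stand; what a row does not reach is not made up. A row lasts 1/10 s, in which the tool goes at most 50 mm and 0.15 rad, less where a joint would pass 70% of its speed; a pose out of reach is approached as far as the arm can. The fingers move at their own pace and stop on an object; FORCE is the grip in N (left out, the last holds). Time passes only in rows, so rows that do not move let the fingers close. It prints the time, the measured TCP pose, the force, the opening and the grip force at its end. Input that does not fit is refused with a message, and nothing moves.
- r.read_state(): the state, without advancing time (a new reading comes with each control period).
- r.capture(name): name is "scene" or "top"; returns a dict with "frame" (420x560x3 uint8, blue, green, red), "z_map" (420x560 float32, mm along the optical axis (not along the pixel's ray), 0 where there is no reading), "fx", "fy", "cx", "cy" (pixels), "pose" (4x4, takes a point from camera to world coordinates). Camera axes: x right, y down, z forward; pixel columns grow to the right and rows downward; lengths in mm; the calibration is good to about 2 mm. A picture is of the moment at which its call begins.
- r.finish_job(): hands the job in; it is judged then, once.
The state is a dict: "time_s": time; "q": joint angles; "qd": joint speeds; "tau": joint torques, N m; "eef_pos": TCP position; "tcp_rot": TCP orientation; "ft_force": force on the tool from outside, world axes, zero at the start; "ft_torque": the same for the moment, N m; "finger_gap": finger opening in mm; "gripper_force": force on a finger pad.
Only numpy, scipy, OpenCV 4.12 (cv2) and the standard library are available. Lean on these libraries where they do the work, as an engineer would, in place of code of your own. Each camera call takes 0.05 s, during which the arm holds its last target. There are 200 camera calls.

## Working session

There is one attempt and no reset: what is moved stays moved. The work goes in short steps, Python scripts to look and compute and a shell command to move; the robot and the scene stay as the last step left them, time stands still between calls to the robot, and variables do not carry over. Pictures are saved under pics/ and viewed, at most 10 in all, crops included, and the job is handed in when it is done.

```bash
ls; mkdir -p pics
python3 - <<'E'
from station import r
import cv2,numpy as np
for n in("scene","top"):
    c=r.capture(n); cv2.imwrite(f"pics/{n}0.png",c["frame"]); np.savez(f"{n}0.npz",**c)
    print(n,c["fx"],c["fy"],c["cx"],c["cy"]);print(np.round(c["pose"],3))
s=r.read_state();print(s["time_s"],s["eef_pos"],np.round(s["tcp_rot"],3))
E
```

```text
inch.py
pics
station.py
scene 423.04103251629294 423.04103251629294 274.36952499473233 209.95861260986396
[[ 6.43000e-01 -4.49000e-01  6.20000e-01 -1.90665e+02]
 [-7.65000e-01 -3.54000e-01  5.38000e-01 -6.52312e+02]
 [-2.20000e-02 -8.20000e-01 -5.71000e-01  7.29269e+02]
 [ 0.00000e+00  0.00000e+00  0.00000e+00  1.00000e+00]]
top 433.1472883927796 433.1472883927796 276.16809347134887 210.57483991159714
[[-3.000000e-02 -9.940000e-01  1.030000e-01  3.810710e+02]
 [-9.990000e-01  3.100000e-02  1.400000e-02 -6.576200e+01]
 [-1.700000e-02 -1.020000e-01 -9.950000e-01  1.231023e+03]
 [ 0.000000e+00  0.000000e+00  0.000000e+00  1.000000e+00]]
0.1 [192.02554511 515.26286981 404.23016242] [[-0.937  0.349 -0.   ]
 [ 0.349  0.937 -0.001]
 [ 0.    -0.001 -1.   ]]
```

View pics/top0.png

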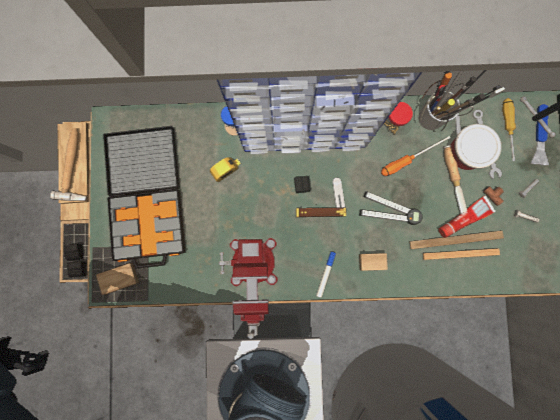

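View pics/scene0.png

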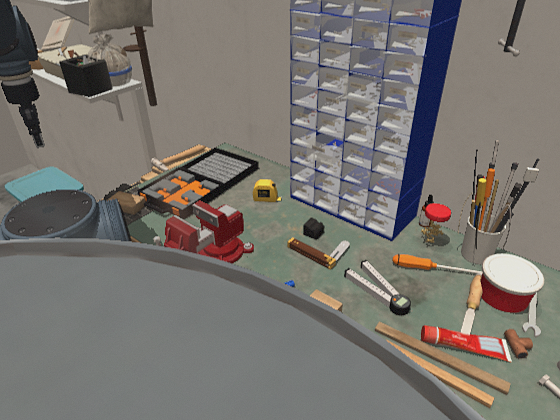

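The top view shows the case at about px (148,225), with its handle below at (150,262) and its lid above. The bevel stock runs (297–347, 212), with the blade standing square up to (338,180). The finder's hub is at (415,216) and its arm tips are at (367,194) and (361,213). The dog is at (302,184) and the vice at (253,260). The scene view shows the same things from the front right. Next I'll take crops.

```bash
cat > h.py <<'E'
import numpy as np, cv2
def load(n): return dict(np.load(n))
def ray(c,uv,z):
    uv=np.atleast_2d(np.asarray(uv,float)); P=c["pose"]
    d=np.c_[(uv[:,0]-c["cx"])/c["fx"],(uv[:,1]-c["cy"])/c["fy"],np.ones(len(uv))]@P[:3,:3].T
    return P[:3,3]+d*((z-P[2,3])/d[:,2])[:,None]
def cloud(c):
    v,u=np.mgrid[0:420,0:560]; Z=c["z_map"]
    p=np.stack([(u-c["cx"])/c["fx"]*Z,(v-c["cy"])/c["fy"]*Z,Z],-1)
    return p@c["pose"][:3,:3].T+c["pose"][:3,3]
def tri(ca,a,cb,b):  # two-view point, and the miss distance
    A=ca["pose"][:3,3];B=cb["pose"][:3,3];da=ray(ca,a,0)[0]-A;db=ray(cb,b,0)[0]-B
    s=np.linalg.lstsq(np.c_[da,-db],B-A,rcond=None)[0]
    p,q=A+s[0]*da,B+s[1]*db
    return (p+q)/2,np.linalg.norm(p-q)
E
python3 - <<'E'
from h import *
t=load("top0.npz");s=load("scene0.npz")
f=lambda c,x0,y0,w,h,k:cv2.resize(c["frame"][y0:y0+h,x0:x0+w],None,fx=k,fy=k,interpolation=cv2.INTER_CUBIC)
a=f(t,290,170,140,60,5.6);b=f(s,280,210,140,110,5.3)
cv2.imwrite("pics/c1.png",cv2.resize(a,(784,336)));cv2.imwrite("pics/c2.png",b)
c=f(t,95,180,100,95,6);cv2.imwrite("pics/c3.png",c)
# heights
for n,c,pts in(("top",t,[(315,212),(303,184),(390,203),(385,214),(415,216),(338,190),(320,240),(126,200),(148,228),(122,228),(112,240),(253,245),(330,120)]),):
    X=cloud(c)
    for u,v in pts: print(u,v,np.round(X[v,u],0))
E
```

```text
315 212 [ 499. -157.   21.]
303 184 [ 577. -126.   32.]
390 203 [ 517. -368.   21.]
385 214 [ 487. -353.   19.]
415 216 [ 478. -434.   25.]
338 190 [ 561. -226.    9.]
320 240 [ 421. -170.    1.]
126 200 [549. 374.  25.]
148 228 [469. 317.   9.]
122 228 [470. 385.  25.]
112 240 [437. 411.  29.]
253 245 [409.  12. 116.]
330 120 [ 677. -178.  292.]
```

View pics/c1.png

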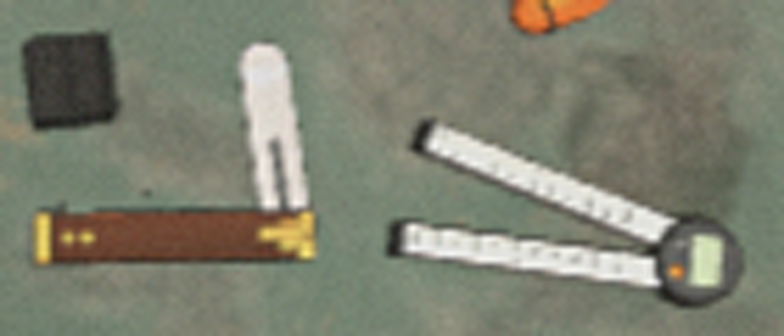

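View pics/c3.png

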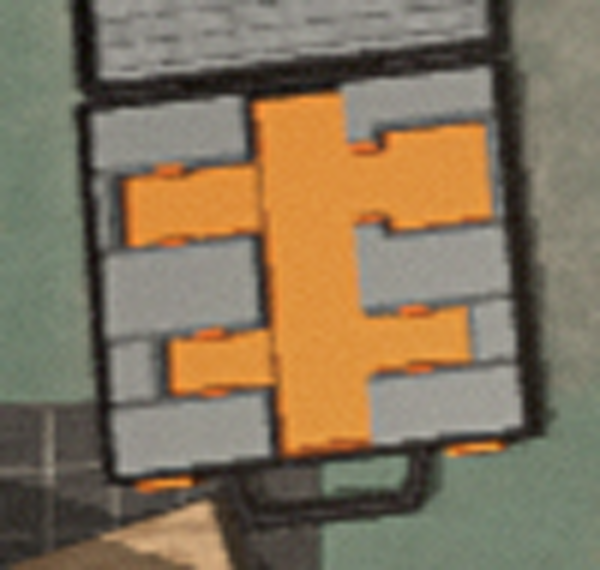

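View pics/c2.png

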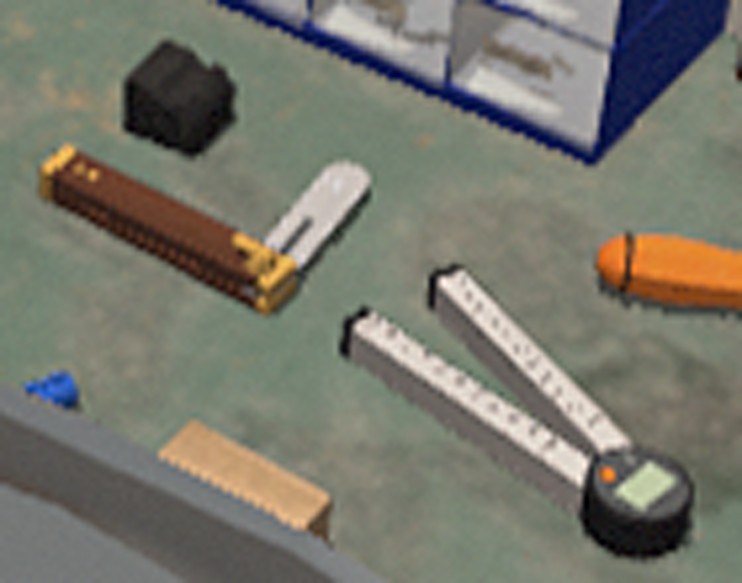

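The crops show a bevel blade opened slightly past square, with its tip at top-crop (265,50). Finder display is at (707,247) with arm tips at (425,135) and (400,237). The case's orange cutout floors are clear: the bevel bay at crop rows 310–395, and the finder bay at rows 125–245 with the hub pocket on the right, i.e. -y.

```bash
cat > m.py <<'E'
from h import *
K=4
def up(c,box):
    x0,y0,w,h=box
    return cv2.resize(c["frame"][y0:y0+h,x0:x0+w],None,fx=K,fy=K,interpolation=cv2.INTER_CUBIC)
def px(p,box): return (np.asarray(p,float)+.5)/K-.5+np.array(box[:2])
def hsv(c,box,lo,hi):
    return cv2.inRange(cv2.cvtColor(up(c,box),cv2.COLOR_BGR2HSV),lo,hi)
def comps(m,mn=200):
    cs=[q for q in cv2.findContours(m,cv2.RETR_EXTERNAL,cv2.CHAIN_APPROX_NONE)[0] if cv2.contourArea(q)>mn]
    return sorted(cs,key=cv2.contourArea,reverse=True)
def rect(c,q,box,z):
    P=ray(c,px(q[:,0],box),z)[:,:2].astype(np.float32)
    (cx,cy),(w,h),a=cv2.minAreaRect(P)
    if w<h: w,h,a=h,w,a+90
    return np.round([cx,cy,w,h,(a+90)%180-90],1)
E
python3 - <<'E'
from m import *
t=load("top0.npz");s=load("scene0.npz")
def show(n,c,box,lo,hi,z,mn=200):
    for q in comps(hsv(c,box,lo,hi),mn)[:6]:
        M=cv2.moments(q);u=px([M["m10"]/M["m00"],M["m01"]/M["m00"]],box)
        print(n,"px",np.round(u,1),"A",cv2.contourArea(q)/16,"rect",rect(c,q,box,z))
B=(290,203,60,20)
show("stock",t,B,(0,90,40),(35,255,255),20)
show("blade",t,(325,172,26,36),(0,0,150),(180,60,255),11.5)
F=(355,185,60,40)
show("arms",t,F,(0,0,150),(180,60,255),20)
show("hubdark",t,(400,203,30,25),(0,0,0),(180,255,95),24)
show("disp",t,(400,203,30,25),(30,25,150),(80,120,255),24,60)
show("dispS",s,(385,285,35,40),(30,25,150),(80,120,255),24,60)
show("dog",t,(290,172,25,22),(0,0,0),(180,255,75),36)
show("brassTail S",s,(284,235,14,16),(18,120,120),(35,255,255),20,60)
show("brassTail T",t,(292,205,10,16),(18,120,120),(35,255,255),20,60)
m=hsv(t,(95,180,100,80),(5,120,120),(25,255,255))
m=cv2.morphologyEx(m,cv2.MORPH_CLOSE,np.ones((9,9)))
q=comps(m)[0]; a=cv2.approxPolyDP(q,7,True)[:,0]
for p in a: u=px(p,(95,180));print("case",np.round(p*1.5),np.round(ray(t,u,10)[0,:2],1),np.round(ray(t,u,24)[0,:2],1))
for n,c in(("T",t),("S",s)):
    X=cloud(c).reshape(-1,3);f=c["frame"].reshape(-1,3)
    g=(abs(X[:,0]-480)<90)&(abs(X[:,1]-330)<90)&(X[:,2]>-5)&(X[:,2]<40)
    print(n,np.histogram(X[g,2],np.arange(-2,40,3)))
E
```

```text
stock px [320.4 211.8] A 408.625 rect [ 497.9 -173.3  140.7   26.8   88.2]
blade px [338.2 191.6] A 232.53125 rect [ 554.2 -226.    86.6   27.3    6.3]
arms px [387.5 202.3] A 228.125 rect [ 519.3 -361.8  127.8   16.1   65.4]
arms px [384.3 215.2] A 224.125 rect [ 483.7 -350.9  127.9   16.    80.4]
hubdark px [413.3 216.2] A 97.46875 rect [ 479.6 -429.4   49.9   47.7   11.6]
disp px [415.6 216.2] A 45.0625 rect [ 478.  -436.1   25.8   15.3   -7.7]
dispS px [401.3 301.2] A 52.0 rect [ 478.4 -436.    26.1   14.4   -9.3]
dog px [302. 184.] A 236.28125 rect [ 577.  -123.7   46.8   44.     4.3]
brassTail S px [290.4 239.8] A 14.65625 rect [ 498.7 -108.4   27.5    8.4    6.3]
brassTail T px [297.3 212.1] A 21.5 rect [ 499.9 -107.6   24.     7.7   -2. ]
case [480. 123.] [546.2 240.3] [544.3 236.8]
case [346. 141.] [539.6 304. ] [537.8 299.8]
case [336.  92.] [563.6 309.1] [561.5 304.8]
case [252. 105.] [558.4 349.3] [556.3 344.5]
case [250. 164.] [530.3 349.9] [528.6 345.1]
case [160. 164.] [531.7 392.9] [529.9 387.7]
case [128. 178.] [525.  408.7] [523.3 403.2]
case [129. 246.] [492.7 407.
[... 185 characters left out ...]
23.5 382. ]
case [274. 386.] [424.6 338.2] [424.1 333.5]
case [282. 452.] [393.6 334.5] [393.4 329.9]
case [369. 444.] [395.9 293.5] [395.7 289.3]
case [374. 372.] [429.6 291.3] [429.  287.2]
case [470. 362.] [433.1 245.9] [432.5 242.3]
case [464. 306.] [459.4 248.6] [458.5 245. ]
case [363. 312.] [458.  296.2] [457.1 292.1]
case [354. 226.] [498.7 300.5] [497.3 296.3]
case [488. 219.] [500.3 237. ] [498.9 233.5]
T (array([  9, 156, 529, 713, 361, 119, 126, 454, 831, 471, 127, 102,  76]), array([-2,  1,  4,  7, 10, 13, 16, 19, 22, 25, 28, 31, 34, 37]))
S (array([  0,  12,  23, 180, 256, 134,  80,  98, 161, 515, 183,  68,  77]), array([-2,  1,  4,  7, 10, 13, 16, 19, 22, 25, 28, 31, 34, 37]))
```

```bash
cat > go.py <<'E'
# usage: go.py X Y TIPZ [yaw_deg of tool y]: distances still to go in the tool's axes
import sys,numpy as np
from station import r
s=r.read_state();R=np.array(s["tcp_rot"]);p=np.array(s["eef_pos"])
x,y,z=map(float,sys.argv[1:4]);t=np.array([x,y,z+173])
yaw=np.arctan2(R[1,1],R[0,1])
print("t",s["time_s"],"pos",np.round(p,1),"tip z",round(p[2]-173,1),"yaw",round(np.degrees(yaw),2),"q6",round(s["q"][5],2))
if len(sys.argv)>4: print("turn",round(yaw-np.radians(float(sys.argv[4])),3))
print("d tool",np.round(R.T@(t-p),1),"gap",s["finger_gap"],"F",np.round(s["ft_force"],1))
E
python3 inch.py '50 0 0 0 0.15
50 0 0 0 0.15
50 0 0 0 0.15
50 0 0 0 0.15
50 0 0 0 0.15
50 0 0 0 0.15
50 0 0 0 0.15
50 0 0 0 0.15'
python3 inch.py '50 0 0 0 0.046'
python3 go.py 500.7 -117.2 60 -1.8
```

```text
time_s: 0.9
eef_pos: [192.0, 515.3, 404.4]
tcp_rot: [[-0.008, 1.0, -0.0], [1.0, 0.008, -0.001], [-0.001, -0.0, -1.0]]
ft_force: [-1.0, -0.2, 0.3]
finger_gap: 50.2
gripper_force: 0.0
time_s: 1.0
eef_pos: [192.0, 515.3, 404.4]
tcp_rot: [[0.037, 0.999, -0.0], [0.999, -0.037, -0.001], [-0.001, -0.0, -1.0]]
ft_force: [-0.2, 1.2, 0.6]
finger_gap: 49.9
gripper_force: 0.0
t 1.0 pos [192.  515.3 404.4] tip z 231.4 yaw -2.15 q6 1.17
turn -0.006
d tool [-620.4  332.2  171.7] gap 49.91389197670301 F [-0.2  1.2  0.6]
```

```bash
python3 inch.py '50 -41 22 0 0
50 -41 22 0 0
50 -41 22 0 0
50 -41 22 0 0
50 -41 22 0 0
50 -41 22 0 0
50 -41 22 0 0
50 -41 22 0 0' | head -2
python3 inch.py '50 -41 22 0 0
50 -41 22 0 0
50 -41 22 0 0
50 -41 22 0 0
50 -41 22 0 0
50 -41 22 0 0
50 -41 22 0 0
50 0 0 0 0'
python3 go.py 500.7 -117.2 60 -1.8
```

```text
time_s: 1.8
eef_pos: [357.8, 180.1, 404.7]
time_s: 2.6
eef_pos: [503.6, -113.8, 404.2]
tcp_rot: [[0.036, 0.999, 0.0], [0.999, -0.036, -0.001], [-0.001, 0.0, -1.0]]
ft_force: [-0.3, -0.6, -0.3]
finger_gap: 49.5
gripper_force: 0.0
t 2.6 pos [ 503.6 -113.8  404.2] tip z 231.2 yaw -2.04 q6 -0.28
turn -0.004
d tool [ -3.4  -2.8 171.2] gap 49.518099850802 F [-0.3 -0.6 -0.3]
```

```bash
python3 inch.py '50 -3.4 -2.8 40 0
50 0 0 45 0
50 0 0 45 0
50 0 0 45 0
50 0 0 33 0
50 0 0 20 0
50 0 0 0 0' 
python3 inch.py '10 0 0 0 0
10 0 0 0 0
10 0 0 0 0
10 0 0 0 0
10 0 0 0 0
10 0 0 0 0' 80
python3 go.py 500.7 -117.2 3 -1.8
```

```text
time_s: 3.3
eef_pos: [498.3, -112.5, 174.3]
tcp_rot: [[0.032, 0.999, -0.005], [0.999, -0.032, 0.002], [0.001, -0.005, -1.0]]
ft_force: [0.8, 1.2, 0.8]
finger_gap: 49.8
gripper_force: 0.0
time_s: 3.9
eef_pos: [499.8, -113.2, 178.3]
tcp_rot: [[0.032, 0.999, 0.002], [0.999, -0.032, -0.001], [-0.001, 0.002, -1.0]]
ft_force: [-0.8, 1.3, 7.3]
finger_gap: 21.8
gripper_force: 79.2
t 3.9 pos [ 499.8 -113.2  178.3] tip z 5.3 yaw -1.83 q6 -0.28
turn -0.001
d tool [-4.   1.1  2.3] gap 21.75975054918777 F [-0.8  1.3  7.3]
```

```bash
python3 inch.py '10 0 0 -25 0
10 0 0 -30 0
10 40 5 0 0
10 40 5 0 0
10 40 5 0 0
10 30 0 0 0
10 0 0 0 0
10 0 0 0 0'
python3 - <<'E'
from m import *
from station import r
c=r.capture("top");s=r.capture("scene");np.savez("t1.npz",**c)
np.savez("s1.npz",**s)
f=lambda c,x0,y0,w,h,k:cv2.resize(c["frame"][y0:y0+h,x0:x0+w],None,fx=k,fy=k)
cv2.imwrite("pics/d1.png",np.hstack([cv2.resize(f(c,230,150,120,90,4),(400,300)),cv2.resize(f(s,240,170,120,90,4),(400,300))]))
E
python3 go.py 515 37 8 -1.8
```

```text
time_s: 4.7
eef_pos: [519.0, 36.7, 232.3]
tcp_rot: [[0.031, 1.0, 0.001], [1.0, -0.031, -0.0], [-0.0, 0.001, -1.0]]
ft_force: [0.1, 0.1, -1.7]
finger_gap: 22.2
gripper_force: 79.1
t 4.8 pos [519.1  35.6 232.1] tip z 59.1 yaw -1.87 q6 0.01
turn -0.001
d tool [ 1.2 -4.2 51.1] gap 22.050140728422377 F [ 0.5  0.4 -2. ]
```

View pics/d1.png

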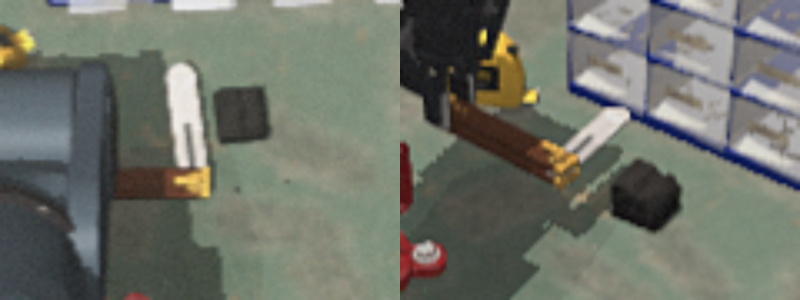

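Blade stands on the dog's +y side (left crop: blade at (185,110), dog at (242,113)), stock held. Lower and drag -y.

```bash
python3 inch.py '10 1 -3 25 0
10 0 0 25 0
10 0 0 0 0
10 -10 0 0 0
10 -10 0 0 0
10 -10 0 0 0
10 -10 0 0 0
10 -10 0 0 0' 
python3 inch.py '10 -10 0 0 0
10 -10 0 0 0
10 -10 0 0 0
10 -10 1 0 0
10 -10 1 0 0
10 0 0 0 0'
python3 - <<'E'
from m import *
from station import r
c=r.capture("top");s=r.capture("scene");np.savez("t1.npz",**c)
np.savez("s1.npz",**s)
f=lambda c,x0,y0,w,h,k:cv2.resize(c["frame"][y0:y0+h,x0:x0+w],None,fx=k,fy=k)
cv2.imwrite("pics/d2.png",np.hstack([cv2.resize(f(c,230,150,120,90,4),(400,300)),cv2.resize(f(s,240,170,120,90,4),(400,300))]))
E
python3 go.py 515 -63 8 -1.8
```

```text
time_s: 5.6
eef_pos: [514.6, -13.7, 182.1]
tcp_rot: [[0.032, 0.999, 0.001], [0.999, -0.032, -0.0], [-0.0, 0.001, -1.0]]
ft_force: [0.2, 1.6, -2.0]
finger_gap: 22.2
gripper_force: 79.4
time_s: 6.2
eef_pos: [515.1, -63.9, 181.7]
tcp_rot: [[0.033, 0.999, 0.0], [0.999, -0.033, -0.0], [-0.0, 0.0, -1.0]]
ft_force: [0.1, 0.3, -2.5]
finger_gap: 22.1
gripper_force: 79.4
t 6.3 pos [515.1 -62.9 181.7] tip z 8.7 yaw -1.86 q6 -0.18
turn -0.001
d tool [-0.1 -0.   0.7] gap 22.027984040244895 F [ 0.3 -0.6 -1.8]
```

View pics/d2.png

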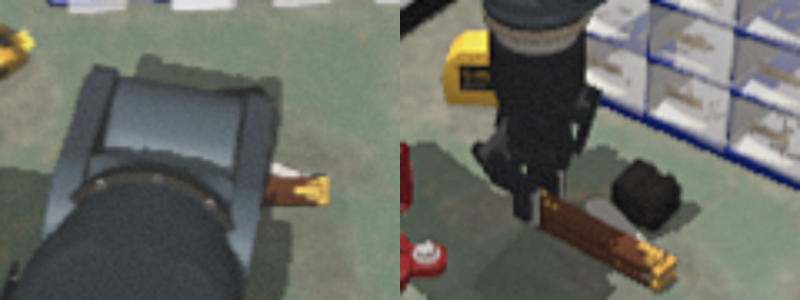

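Blade now folded to roughly 25° (right crop: grey blade between stock and dog). Set down clear of the dog, then squeeze at the middle.

```bash
python3 inch.py '10 0 -25 0 0
10 0 -20 0 0
10 0 0 2.5 0
10 0 0 0 0
60 0 0 0 0
60 0 0 0 0
60 0 0 0 0' |head -2
python3 inch.py '85 0 0 -30 0
85 0 0 -30 0
85 0 0 -20 0
85 0 0 -20 0
85 25 0 0 0
85 30 0 0 0
85 40 0 0 0
85 0 0 0 0'
python3 - <<'E'
from m import *
from station import r
c=r.capture("top");np.savez("t2.npz",**c)
B=(280,200,65,35)
f=c["frame"][190:240,270:350];cv2.imwrite("pics/d3.png",cv2.resize(f,(800,500),interpolation=cv2.INTER_CUBIC))
for q in comps(hsv(c,B,(0,90,40),(35,255,255)))[:2]: print("stock",rect(c,q,B,20))
for q in comps(hsv(c,B,(0,0,150),(180,60,255)),50)[:2]: print("blade",rect(c,q,B,11.5))
E
python3 go.py 470 -123 3 -1.8
```

```text
time_s: 7.0
eef_pos: [470.5, -61.2, 179.3]
time_s: 7.8
eef_pos: [473.0, 36.7, 279.4]
tcp_rot: [[0.029, 1.0, 0.001], [1.0, -0.029, 0.0], [0.0, 0.001, -1.0]]
ft_force: [0.0, -0.7, 0.0]
finger_gap: 85.0
gripper_force: 0.0
stock [ 469.5 -124.3  134.3   25.3   88.5]
blade [ 490.2 -127.8   90.    25.4   68.1]
t 7.85 pos [473.1  35.3 279.3] tip z 106.3 yaw -1.65 q6 0.01
turn 0.003
d tool [-158.3    1.4  103.3] gap 85.12097390041077 F [-0.5  0.1 -0.7]
```

View pics/d3.png

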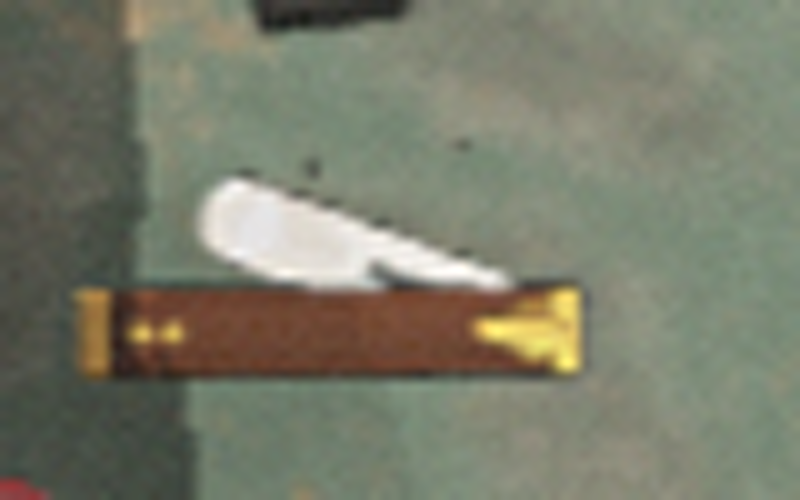

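The blade is about 20° open, at (350,240) in the crop, with the stock level at (330,330). Squeeze it at the middle.

```bash
python3 inch.py '85 -45 5 0 0
85 -45 5 0 0
85 -45 4.5 0 0
85 -21 0 20 0
85 0 0 40 0
85 0 0 30 0
85 0 0 13 0
85 0 0 0 0' 
python3 inch.py '10 0 0 0 0
10 0 0 0 0
10 0 0 0 0
10 0 0 0 0
10 0 0 0 0
10 0 0 0 0
10 0 0 0 0
10 0 0 0 0' 60
python3 inch.py '10 0 0 0 0
10 0 0 0 0' 100
python3 go.py 470 -123 3 -1.8
```

```text
time_s: 8.65
eef_pos: [482.1, -123.1, 175.1]
tcp_rot: [[0.033, 0.999, -0.003], [0.999, -0.033, 0.001], [0.001, -0.003, -1.0]]
ft_force: [0.1, -0.0, 1.3]
finger_gap: 85.2
gripper_force: 0.0
time_s: 9.45
eef_pos: [482.4, -122.6, 177.1]
tcp_rot: [[0.032, 0.999, -0.0], [0.999, -0.032, -0.0], [-0.0, -0.0, -1.0]]
ft_force: [-5.8, 1.0, 10.0]
finger_gap: 22.6
gripper_force: 59.4
time_s: 9.65
eef_pos: [482.5, -122.6, 177.3]
tcp_rot: [[0.032, 0.999, 0.0], [0.999, -0.032, -0.0], [-0.0, 0.0, -1.0]]
ft_force: [-5.5, 0.9, 12.9]
finger_gap: 21.1
gripper_force: 98.1
t 9.65 pos [ 482.5 -122.6  177.3] tip z 4.3 yaw -1.81 q6 -0.31
turn -0.0
d tool [ -0.8 -12.4   1.3] gap 21.094470679740958 F [-5.5  0.9 12.9]
```

```bash
python3 inch.py '85 0 0 0 0
85 0 0 0 0
85 0 0 0 0
85 0 0 -20 0
85 0 0 -40 0
85 0 0 -40 0.13
85 -40 0 0 0.137
85 0 0 0 0' 
python3 go.py 497.3 -368.8 3 -17.1
python3 - <<'E'
from m import *
from station import r
c=r.capture("top");np.savez("t2.npz",**c)
B=(285,200,65,35)
for q in comps(hsv(c,B,(0,90,40),(35,255,255)))[:2]: print("stock",rect(c,q,B,20))
for q in comps(hsv(c,B,(0,0,150),(180,60,255)),50)[:2]: print("blade",rect(c,q,B,11.5))
E
```

```text
time_s: 10.45
eef_pos: [476.0, -164.6, 277.6]
tcp_rot: [[0.3, 0.954, 0.003], [0.954, -0.3, -0.002], [-0.001, 0.003, -1.0]]
ft_force: [-0.2, -0.2, -1.2]
finger_gap: 84.8
gripper_force: 0.0
t 10.45 pos [ 476.  -164.6  277.6] tip z 104.6 yaw -17.47 q6 -0.12
turn -0.006
d tool [-188.3   81.2  102. ] gap 84.79107903206581 F [-0.2 -0.2 -1.2]
stock [483.8 -83.6  23.9  23.9  -1.8]
blade [ 519.4 -193.3   76.7   13.8   64. ]
blade [ 497.2 -242.2   29.2   10.8   71.6]
```

```bash
python3 inch.py '85 -46 20 0 0
85 -46 20 0 0
85 -46 20 0 0
85 -46 20 0 0
85 -4 1 30 0
85 0 0 40 0
85 0 0 28 0
85 0 0 0 0' 
python3 go.py 497.3 -368.8 3 -17.1
python3 - <<'E'
from m import *
from station import r
c=r.capture("top");np.savez("t2.npz",**c)
B=(285,200,65,35)
for q in comps(hsv(c,B,(0,90,40),(35,255,255)))[:2]: print("stock",rect(c,q,B,20))
for q in comps(hsv(c,B,(0,0,150),(180,60,255)),20)[:2]: print("blade",rect(c,q,B,11.5))
E
```

```text
time_s: 11.3
eef_pos: [497.1, -363.5, 173.9]
tcp_rot: [[0.293, 0.956, -0.006], [0.956, -0.293, 0.005], [0.003, -0.007, -1.0]]
ft_force: [0.4, 0.3, -0.9]
finger_gap: 85.2
gripper_force: 0.0
t 11.3 pos [ 497.1 -363.5  173.9] tip z 0.9 yaw -17.05 q6 -0.41
turn 0.001
d tool [-5.   1.7 -2.1] gap 85.20528586225134 F [ 0.4  0.3 -0.9]
stock [ 481.1 -170.    45.5   25.3   88.2]
```

```bash
python3 inch.py '85 -4.5 1 -2 0
20 0 0 0 0
20 0 0 0 0
20 0 0 0 0
20 0 0 0 0
20 0 0 0 0
20 0 0 0 0
20 0 0 0 0' 60
python3 inch.py '20 0 0 0 0
20 0 0 0 0' 100
python3 go.py 497.3 -368.8 3 -17.1
```

```text
time_s: 12.15
eef_pos: [498.1, -369.8, 181.5]
tcp_rot: [[0.294, 0.956, 0.002], [0.956, -0.294, -0.001], [-0.001, 0.002, -1.0]]
ft_force: [-1.1, 1.7, 10.2]
finger_gap: 28.9
gripper_force: 61.0
time_s: 12.35
eef_pos: [498.2, -369.9, 181.7]
tcp_rot: [[0.295, 0.956, 0.002], [0.956, -0.294, -0.002], [-0.001, 0.002, -1.0]]
ft_force: [-0.5, 0.4, 11.2]
finger_gap: 27.3
gripper_force: 100.3
t 12.35 pos [ 498.2 -369.9  181.7] tip z 8.7 yaw -17.13 q6 -0.41
turn -0.0
d tool [ 0.8 -1.2  5.7] gap 27.344076352952595 F [-0.5  0.4 11.2]
```

```bash
python3 inch.py '20 0 0 -30 0
20 0 0 -45 0
20 0 0 -45 0
20 0 0 -45 -0.1
20 0 0 -30 -0.1
20 0 0 0 -0.1
20 0 0 0 -0.088
20 0 0 0 0'
python3 go.py 516.4 323.7 40 5.1
python3 - <<'E'
from m import *
from station import r
c=r.capture("top");np.savez("t3.npz",**c)
B=(285,200,65,35)
for q in comps(hsv(c,B,(0,90,40),(35,255,255)))[:2]: print("stock",rect(c,q,B,20))
for q in comps(hsv(c,B,(0,0,150),(180,60,255)),20)[:2]: print("blade",rect(c,q,B,11.5))
E
```

```text
time_s: 13.15
eef_pos: [497.5, -369.4, 375.1]
tcp_rot: [[-0.09, 0.996, -0.0], [0.996, 0.09, 0.0], [0.0, -0.0, -1.0]]
ft_force: [-0.6, -0.4, -3.0]
finger_gap: 26.9
gripper_force: 99.4
t 13.15 pos [ 497.5 -369.4  375.1] tip z 202.1 yaw 5.18 q6 -0.8
turn 0.001
d tool [688.5  81.4 162.3] gap 26.932104716805707 F [-0.6 -0.4 -3. ]
stock [ 482.3 -132.1  121.    26.7   88.2]
blade [ 525.2 -178.    58.    19.1   76.4]
blade [ 502.4 -170.7   17.2   12.2  -88.3]
```

```bash
python3 inch.py '20 46 5.4 0 0
20 46 5.4 0 0
20 46 5.4 0 0
20 46 5.4 0 0
20 46 5.4 0 0
20 46 5.4 0 0
20 46 5.4 0 0
20 46 5.4 0 0'|head -2
python3 inch.py '20 46 5.4 0 0
20 46 5.4 0 0
20 46 5.4 0 0
20 46 5.4 0 0
20 46 5.4 0 0
20 46 5.4 0 0
20 43 5.4 0 0
20 0 0 0 0'|head -2
python3 inch.py '20 0 0 40 0
20 0 0 40 0
20 0 0 20 0
20 0 0 0 0
20 0 0 0 0'|head -2
python3 go.py 516.4 323.7 40 5.1
python3 - <<'E'
from m import *
from station import r
c=r.capture("top");s=r.capture("scene");np.savez("t4.npz",**c);np.savez("s4.npz",**s)
a=cv2.resize(c["frame"][170:270,90:223],(400,300),interpolation=cv2.INTER_CUBIC);b=cv2.resize(s["frame"][110:230,110:270],(400,300),interpolation=cv2.INTER_CUBIC)
cv2.imwrite("pics/e1.png",np.hstack([a,b]))
t=load("t4.npz");B=(280,200,75,35)
for q in comps(hsv(t,B,(0,90,40),(35,255,255)))[:2]: print("stock",rect(t,q,B,20))
for q in comps(hsv(t,B,(0,0,150),(180,60,255)),20)[:2]: print("blade",rect(t,q,B,11.5))
E
```

```text
time_s: 14.0
eef_pos: [507.6, 2.6, 375.1]
time_s: 14.8
eef_pos: [516.6, 326.0, 374.6]
time_s: 15.3
eef_pos: [517.6, 321.6, 275.8]
t 15.3 pos [517.6 321.6 275.8] tip z 102.8 yaw 5.01 q6 0.39
turn -0.002
d tool [ 2.2 -1.  62.8] gap 27.23900729308603 F [-0.4 -0.1 -1.3]
stock [ 482.5 -124.9  134.5   26.7   88.2]
blade [ 528.9 -171.4   35.7   12.5   76.5]
blade [ 468.6 -211.3   13.7   13.6   71. ]
```

View pics/e1.png

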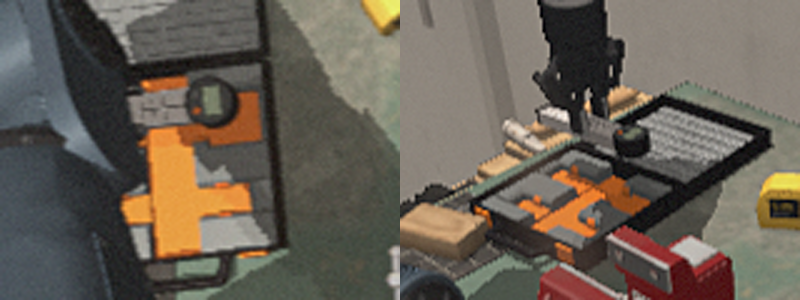

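Both views show the folded finder held level with its hub toward -y (left crop (212,100), right crop (631,138)), over its bay.

Run:
```python
from m import *
t=load("t4.npz");s=load("s4.npz");t0=load("top0.npz");s0=load("scene0.npz")
def cen(c,B,lo,hi,mn=60):
    q=comps(hsv(c,B,lo,hi),mn)[0];M=cv2.moments(q);return px([M["m10"]/M["m00"],M["m01"]/M["m00"]],B),cv2.contourArea(q)/16,q
G=((30,20,100),(85,140,255))
d0t=cen(t0,(408,208,18,16),*G);d0s=cen(s0,(392,290,22,24),*G)
print("disp0",d0t[:2],d0s[:2],tri(t0,d0t[0],s0,d0s[0]))
dt=cen(t,(150,193,22,22),*G,20);ds=cen(s,(192,155,24,20),*G,10)
print("disp4",dt[:2],ds[:2],tri(t,dt[0],s,ds[0]))
# hub outline: dark blob closed with display, both times
for n,c,B,z,V in(("0",t0,(402,203,26,26),24,95),("4",t,(148,192,26,24),118,75)):
    m=hsv(c,B,(0,0,0),(180,255,V));m=cv2.morphologyEx(m,cv2.MORPH_CLOSE,np.ones((25,25)))
    q=comps(m)[0];P=ray(c,px(q[:,0],B),z)[:,:2].astype(np.float32)
    print(n,"hub circ",cv2.minEnclosingCircle(P),rect(c,q,B,z), "disp@z",ray(c,(d0t if n=="0" else dt)[0],z))
```

```text
disp0 (array([422.75234004, 214.91764459]), 74.5625) (array([401.28365231, 301.25801435]), 65.3125) (array([ 474.96472871, -445.12197456,   35.06240712]), np.float64(16.85863741111111))
disp4 (array([159.9388869 , 203.01160224]), 43.65625) (array([202.52478903, 162.91951477]), 12.34375) (array([525.13999407, 250.48502141, 121.01178514]), np.float64(0.6760807519558545))
0 hub circ ((486.0523376464844, -429.1934814453125), 31.815736770629883) [ 480.5 -429.9   53.7   50.4  -60. ] disp@z [[ 480.8220233  -456.01613553   24.        ]]
4 hub circ ((536.0601196289062, 253.03997802734375), 36.7630729675293) [528.3 250.6  68.   53.7  88.2] disp@z [[525.28064074 251.57391695 118.        ]]
```

Run:
```python
from m import *
t=load("t4.npz");s=load("s4.npz");t0=load("top0.npz")
for n,c,B,z,R in(("0",t0,(395,198,40,36),24,32),("4",t,(140,185,42,36),120,34)):
    g=cv2.cvtColor(up(c,B),cv2.COLOR_BGR2GRAY)
    for p2 in(18,12):
        h=cv2.HoughCircles(cv2.GaussianBlur(g,(5,5),0),cv2.HOUGH_GRADIENT,1,20,param1=80,param2=p2,minRadius=R-4,maxRadius=R+4)
        if h is not None:
            for k in h[0][:3]: print(n,p2,k,np.round(px(k[:2],B),1),np.round(ray(c,px(k[:2],B),z),1))
# display in frame 0, tight box
for lo in((30,25,150),(30,20,130)):
    q=comps(hsv(t0,(409,209,12,14),lo,(85,140,255)),60)[0];M=cv2.moments(q);u=px([M["m10"]/M["m00"],M["m01"]/M["m00"]],(409,209));print("disp0",u,ray(t0,u,24))
```

```text
0 18 [74.5 74.5 34.3] [413.2 216.2] [[ 477.9 -429.5   24. ]]
0 12 [81.5 74.5 29.7] [415.  216.2] [[ 477.8 -434.3   24. ]]
4 18 [83.5 77.5 34.1] [160.5 204. ] [[522.4 249.5 120. ]]
4 12 [81.5 76.5 36.3] [160.  203.8] [[523.1 250.8 120. ]]
disp0 [415.6045423  216.15551318] [[ 477.98475008 -436.02834474   24.        ]]
disp0 [415.57807492 216.13857171] [[ 478.03428723 -435.95807938   24.        ]]
```

Run:
```python
from m import *
s=load("s4.npz");s0=load("scene0.npz");t=load("t4.npz")
def proj(c,P):
    q=np.linalg.inv(c["pose"])@np.r_[P,1];return np.array([c["fx"]*q[0]/q[2]+c["cx"],c["fy"]*q[1]/q[2]+c["cy"]])
d=np.array([-.089,.996,0])
X=cloud(s)
for k in list(range(-110,-40,6))+list(range(60,100,3)):
    P=np.array([517.6,321.6,106])+k*d+np.array([-15.4,-1.4,0])  # near side face, mid height
    u=proj(s,P); i=np.round(u).astype(int); print(k,np.round(u,1),s["frame"][i[1],i[0]],np.round(X[i[1],i[0]]))
```

```text
-110 [208.7 173. ] [93 93 95] [615. 336.  15.]
-104 [207.2 172.5] [78 81 80] [612. 342.  18.]
-98 [205.7 171.9] [41 40 43] [520. 233.  98.]
-92 [204.3 171.4] [25 24 24] [513. 233. 104.]
-86 [202.8 170.9] [19 13 19] [514. 239. 102.]
-80 [201.3 170.3] [16 14 19] [510. 242. 106.]
-74 [199.8 169.8] [27 26 26] [506. 243. 108.]
-68 [198.4 169.3] [15 18 19] [504. 248. 111.]
-62 [196.9 168.7] [10 16 16] [504. 254. 108.]
-56 [195.5 168.2] [65 67 72] [510. 271. 103.]
-50 [194.  167.7] [88 93 99] [509. 274. 103.]
-44 [192.6 167.2] [89 93 99] [509. 279. 104.]
60 [168.7 158.5] [104 108 115] [499. 380. 107.]
63 [168.  158.2] [105 108 115] [500. 388. 104.]
66 [167.4 158. ] [102 107 114] [502. 396. 100.]
69 [166.7 157.8] [102 107 114] [502. 396. 100.]
72 [166.  157.5] [87 91 93] [498. 397. 102.]
75 [165.4 157.3] [42 42 49] [499. 403. 103.]
78 [164.7 157. ] [42 42 49] [499. 403. 103.]
81 [164.1 156.8] [123 130 137] [ 845.  940. -214.]
84 [163.4 156.6] [125 131 140] [ 843.  944. -214.]
87 [162.8 156.3] [127 137 146] [ 844.  945. -209.]
90 [162.1 156.1] [122 132 140] [ 841.  948. -209.]
93 [161.5 155.8] [123 132 141] [ 839.  954. -210.]
96 [160.8 155.6] [123 132 141] [ 839.  954. -210.]
99 [160.2 155.4] [121 132 140] [ 843.  966. -210.]
```

```bash
python3 inch.py '20 9 -1.5 25 0
20 0 0 25 0
20 0 0 12 0
20 0 0 0 0
20 0 0 0 0' 110
python3 go.py 516 330.7 35 5.1
```

```text
time_s: 15.9
eef_pos: [515.4, 330.8, 214.5]
tcp_rot: [[-0.089, 0.996, 0.001], [0.996, 0.089, 0.001], [0.001, 0.001, -1.0]]
ft_force: [-0.1, -0.4, -1.9]
finger_gap: 26.9
gripper_force: 112.0
t 15.9 pos [515.4 330.8 214.5] tip z 41.5 yaw 5.08 q6 0.41
turn -0.0
d tool [-0.1  0.5  6.5] gap 26.886888179471647 F [-0.1 -0.4 -1.9]
```

```bash
python3 inch.py '20 0 0.5 4 0
20 0 0 3 0
20 0 0 3 0
20 0 0 0 0'
python3 inch.py '20 0 0 3 0
20 0 0 3 0
20 0 0 0 0'
python3 inch.py '20 0 0 3 0
20 0 0 3 0
20 0 0 0 0'
```

```text
time_s: 16.3
eef_pos: [515.6, 330.7, 203.2]
tcp_rot: [[-0.089, 0.996, 0.0], [0.996, 0.089, 0.0], [0.0, 0.0, -1.0]]
ft_force: [0.2, -0.3, -0.5]
finger_gap: 26.8
gripper_force: 112.3
time_s: 16.6
eef_pos: [515.4, 330.2, 197.7]
tcp_rot: [[-0.089, 0.996, -0.001], [0.996, 0.089, -0.001], [-0.001, -0.001, -1.0]]
ft_force: [-4.1, -8.9, 8.5]
finger_gap: 26.4
gripper_force: 113.0
time_s: 16.9
eef_pos: [515.7, 330.4, 197.1]
tcp_rot: [[-0.089, 0.996, -0.001], [0.996, 0.089, -0.001], [-0.001, -0.001, -1.0]]
ft_force: [-24.9, -21.4, 69.3]
finger_gap: 26.8
gripper_force: 119.7
```

```bash
python3 inch.py '20 0 0 -5 0
20 0 0 -5 0
20 0 0 0 0'
python3 inch.py '20 -2 -1 0 0
20 0 0 0 0'
python3 inch.py '20 0 0 3 0
20 0 0 1 0
20 0 0 0 0'
```

```text
time_s: 17.2
eef_pos: [515.5, 330.7, 201.8]
tcp_rot: [[-0.089, 0.996, 0.001], [0.996, 0.089, 0.0], [0.0, 0.001, -1.0]]
ft_force: [-1.5, -0.7, 4.2]
finger_gap: 26.9
gripper_force: 112.7
time_s: 17.4
eef_pos: [514.7, 328.6, 200.9]
tcp_rot: [[-0.089, 0.996, 0.0], [0.996, 0.089, 0.0], [0.0, 0.0, -1.0]]
ft_force: [-0.0, -0.6, -1.1]
finger_gap: 26.6
gripper_force: 112.3
time_s: 17.7
eef_pos: [514.9, 328.6, 197.4]
tcp_rot: [[-0.089, 0.996, 0.0], [0.996, 0.089, 0.0], [0.0, 0.0, -1.0]]
ft_force: [-1.0, -3.4, 6.3]
finger_gap: 26.7
gripper_force: 112.8
```

```bash
python3 inch.py '20 -2 0 0 0
20 0 0 0 0'
python3 inch.py '20 0 0 2 0
20 0 0 0 0'
python3 inch.py '20 0 0 1.5 0
20 0 0 0 0'
```

```text
time_s: 17.9
eef_pos: [514.8, 326.7, 197.0]
tcp_rot: [[-0.089, 0.996, 0.0], [0.996, 0.089, 0.0], [0.0, 0.0, -1.0]]
ft_force: [1.1, 1.2, 0.2]
finger_gap: 26.7
gripper_force: 112.0
time_s: 18.1
eef_pos: [514.9, 326.7, 195.1]
tcp_rot: [[-0.089, 0.996, 0.0], [0.996, 0.089, 0.0], [0.0, 0.0, -1.0]]
ft_force: [-0.4, 0.2, 1.9]
finger_gap: 26.5
gripper_force: 111.6
time_s: 18.3
eef_pos: [514.9, 326.8, 193.7]
tcp_rot: [[-0.089, 0.996, 0.0], [0.996, 0.089, 0.0], [0.0, 0.0, -1.0]]
ft_force: [1.0, 1.6, 1.9]
finger_gap: 26.8
gripper_force: 111.6
```

```bash
python3 inch.py '20 0 0 1.5 0
20 0 0 0 0' | sed -n '2p;4p'
python3 inch.py '20 0 0 1.5 0
20 0 0 0 0' | sed -n '2p;4p'
python3 inch.py '20 0 0 1.5 0
20 0 0 0 0' | sed -n '2p;4p'
python3 inch.py '20 0 0 1.5 0
20 0 0 0 0' | sed -n '2p;4p'
```

```text
eef_pos: [514.9, 327.0, 192.5]
ft_force: [-0.5, 2.7, 5.1]
eef_pos: [514.9, 327.1, 191.3]
ft_force: [-2.2, 3.5, 8.7]
eef_pos: [515.0, 327.2, 191.1]
ft_force: [-7.9, 0.7, 24.2]
eef_pos: [515.0, 327.2, 191.0]
ft_force: [-12.8, -3.5, 41.0]
```

```bash
python3 inch.py '20 0 0 -2 0
46 0 0 0 0
46 0 0 0 0
46 0 0 0 0
46 0 0 0 0
46 0 0 -30 0
46 0 0 -40 0
46 0 0 -50 0' | head -2
python3 inch.py '46 0 0 -50 0
46 -45 0 0 0
46 -45 0 0 0
46 -45 0 0 0
46 -45 0 0 0
46 -45 0 0 0
46 0 0 0 0' | head -2
python3 - <<'E'
from m import *
from station import r
c=r.capture("top");s=r.capture("scene");np.savez("t5.npz",**c);np.savez("s5.npz",**s)
a=cv2.resize(c["frame"][170:270,90:223],(400,300),interpolation=cv2.INTER_CUBIC);b=cv2.resize(s["frame"][110:230,110:270],(400,300),interpolation=cv2.INTER_CUBIC)
cv2.imwrite("pics/e2.png",np.hstack([a,b]))
for n,c in(("t",c),("s",s)):
    X=cloud(c);d=np.array([-.088,.996]);e=np.array([.996,.088])
    P=(X[...,:2]-[516.4,323.7]);l=P@d;w=P@e;z=X[...,2]
    med=lambda g:(int(g.sum()),np.round(np.percentile(z[g],[20,50,80]),1))
    ok=(z>-5)&(z<60)
    print(n,"hub",med(ok&(np.hypot(l+64,w)<17)),"arms tip",med(ok&(l>45)&(l<80)&(abs(w)<12)),"arms mid",med(ok&(abs(l)<20)&(abs(w)<12)),"insert",med(ok&(abs(l)>35)&(abs(l)<85)&(abs(w+38)<13)&(abs(w+38)>0)),"blocks",med(ok&(abs(l)>35)&(abs(l)<65)&(abs(w+38-38)>0)&(w<-24)&(w>-20)), "mid block",med(ok&(l>35)&(l<65)&(w<-23)&(w>-37+14+0-14)&(abs(w+28)<5)))
E
```

```text
time_s: 19.9
eef_pos: [514.4, 326.3, 309.4]
time_s: 20.6
eef_pos: [535.1, 98.4, 359.6]Traceback (most recent call last):
  File "<stdin>", line 11, in <module>
  File "<stdin>", line 9, in <lambda>
    return _quantile_unchecked(
        a, q, axis, out, overwrite_input, method, keepdims, weights)
    return _ureduce(a,
                    func=_quantile_ureduce_func,
    ...<5 lines>...
                    overwrite_input=overwrite_input,
                    method=method)
    r = func(a, **kwargs)
    result = _quantile(arr,
                       quantiles=q,
    ...<2 lines>...
                       out=out,
                       weights=wgt)
    slices_having_nans = np.isnan(arr[-1, ...])
                                  ~~~^^^^^^^^^
IndexError: index -1 is out of bounds for axis 0 with size 0
```

View pics/e2.png

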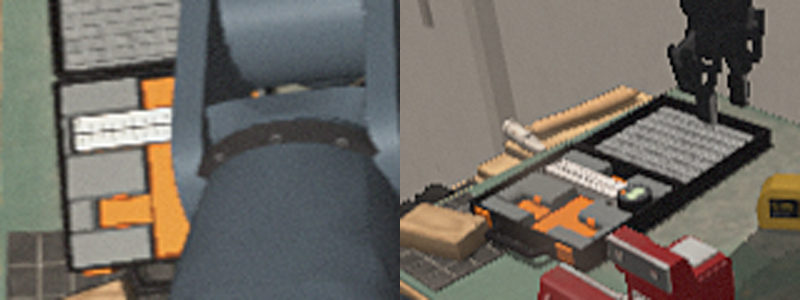

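The finder lies in its bay: left crop arms at (125,130), right crop hub at (632,193). Next I'll check its height numerically against the insert.

```bash
cat > ht.py <<'E'
from m import *
import sys
d=np.array([-.088,.996]);e=np.array([.996,.088])
def heights(c,n):
    X=cloud(c);P=X[...,:2]-[478.7,320.2];l=P@d;w=P@e;z=X[...,2];ok=(z>-5)&(z<60)
    for k,g in {"hub":np.hypot(l+64,w-38)<16,"F tip":(l>60)&(l<78)&(abs(w-38)<10),"F mid":(l>28)&(l<55)&(abs(w-38)<10),"F nearhub":(l<-25)&(l>-40)&(abs(w-38)<10),
      "ins mid+":(l>34)&(l<80)&(abs(w)<11),"ins mid-":(l<-34)&(l>-80)&(abs(w)<9),
      "B +":(l>30)&(l<66)&(abs(w+38)<9),"B -":(l<-30)&(l>-66)&(abs(w+38)<9),"B mid":(abs(l)<20)&(abs(w+38)<9)}.items():
        q=z[ok&g]
        if len(q)>8: print(n,k,len(q),np.round(np.percentile(q,[20,50,80]),1))
E
python3 - <<'E'
from ht import *
heights(load("t5.npz"),"T");heights(load("s5.npz"),"S");
E
```

```text
T F tip 45 [27.7 29.7 31.2]
T F mid 67 [27.6 29.8 32.5]
T ins mid+ 126 [21.5 23.5 25.7]
T B + 79 [ 7.4  9.3 11.2]
T B mid 55 [3.7 6.3 8.2]
S hub 43 [35.8 36.9 38.3]
S F tip 16 [31.3 32.6 33.6]
S F mid 27 [30.7 32.4 34.3]
S F nearhub 11 [32.  32.6 32.9]
S ins mid+ 50 [26.  27.2 28.2]
S ins mid- 47 [26.1 27.  27.9]
S B + 24 [12.6 14.  14.8]
S B - 23 [12.5 13.5 13.8]
S B mid 33 [ 8.2  9.4 10.5]
```

```bash
python3 - <<'E'
from ht import *
for n in("t4.npz","t5.npz"):
    c=load(n);B=(280,195,80,45)
    for q in comps(hsv(c,B,(0,70,30),(35,255,255)))[:2]: print("stock",rect(c,q,B,20))
    m=cv2.inRange(up(c,B),(150,150,150),(255,255,255))
    for q in comps(m,100)[:3]: print("white",rect(c,q,B,11.5),cv2.contourArea(q)/16)
    # profile across stock at 5 stations
    for y in(-80,-100,-124,-150,-180):
        pr=[]
        for x in np.arange(455,525,3):
            k=np.linalg.inv(c["pose"])@np.array([x,y,20,1.]);u=(c["fx"]*k[0]/k[2]+c["cx"],c["fy"]*k[1]/k[2]+c["cy"])
            f=cv2.getRectSubPix(c["frame"],(1,1),u)[0,0].astype(int);pr.append("%d"%(f[2]-f[0]))
        print(y," ".join(pr))
c=load("t5.npz")
for l in np.arange(66,100,3):
    p=np.array([478.7,320.2])+38*e+l*d;k=np.linalg.inv(c["pose"])@np.r_[p,30,1];u=(c["fx"]*k[0]/k[2]+c["cx"],c["fy"]*k[1]/k[2]+c["cy"])
    print(l,cv2.getRectSubPix(c["frame"],(1,1),u)[0,0],end=" ")
print()
for w in np.arange(12,64,3):
    p=np.array([478.7,320.2])+w*e+55*d;k=np.linalg.inv(c["pose"])@np.r_[p,30,1];u=(c["fx"]*k[0]/k[2]+c["cx"],c["fy"]*k[1]/k[2]+c["cy"])
    print(w,cv2.getRectSubPix(c["frame"],(1,1),u)[0,0],end=" ")
E
python3 go.py 483 -124 3 -1.8
```

```text
stock [ 482.5 -125.2  135.2   26.7   88.2]
-80 6 10 10 9 3 9 63 65 61 84 102 82 65 52 22 9 14 13 9 10 13 15 17 10
-100 4 2 6 2 4 17 51 60 62 68 66 68 64 45 16 13 14 11 9 5 6 4 4 5
-124 5 5 7 10 11 25 53 60 61 65 67 69 67 38 8 15 15 13 12 9 7 6 3 3
-150 3 6 8 11 15 40 54 58 62 64 66 66 61 32 12 12 12 10 9 8 6 7 5 4
-180 17 13 13 10 13 59 87 114 117 124 127 116 67 21 8 10 9 11 5 6 6 10 12 14
stock [ 482.5 -125.2  135.2   26.7   88.2]
-80 4 11 11 5 2 7 58 55 60 78 103 79 60 46 19 8 12 12 9 8 10 14 12 11
-100 3 4 0 -1 0 15 47 58 60 69 67 66 64 46 16 14 14 11 9 8 7 5 5 3
-124 4 6 8 10 10 26 54 59 65 66 66 66 67 40 5 15 15 15 11 7 7 4 3 5
-150 6 7 7 10 12 38 56 58 64 66 67 69 60 30 10 12 10 9 9 6 5 5 6 7
-180 16 15 15 11 10 61 88 114 117 126 125 118 67 22 10 9 9 9 7 3 5 8 14 14
66 [181 186 189] 69 [163 167 169] 72 [146 151 151] 75 [127 133 135] 78 [128 133 138] 81 [111 113 119] 84 [75 77 81] 87 [ 94  98 101] 90 [111 116 116] 93 [62 66 66] 96 [28 34 34] 99 [65 77 73] 
12 [150 155 158] 15 [131 137 139] 18 [ 82  95 105] 21 [108 110 113] 24 [243 246 245] 27 [235 240 239] 30 [224 232 232] 33 [205 214 216] 36 [177 185 189] 39 [160 167 170] 42 [210 219 218] 45 [220 229 229] 48 [229 237 238] 51 [186 195 200] 54 [125 130 134] 57 [125 130 130] 60 [145 152 152] 63 [148 157 157] t 20.7 pos [534.9 101.8 359.6] tip z 186.6 yaw 4.98 q6 0.02
turn 0.118
d tool [-220.5  -71.3  183.6] gap 45.85571981768567 F [0.8 0.1 0.2]
```

Seated: arm tops are 6 mm and the hub 10 mm above the insert in both views, as they should be. Next is the bevel, which is folded and has not moved.

```bash
python3 inch.py '60 0 0 0 0.118
60 -45 -8 0 0
60 -45 -8 0 0
60 -45 -8 0 0
60 -45 -8 0 0
60 -43 -12 0 0
60 0 0 40 0
60 0 0 0 0' | head -2
python3 go.py 482.5 -123 3 -1.8
```

```text
time_s: 21.5
eef_pos: [483.4, -118.6, 316.5]
t 21.5 pos [ 483.4 -118.6  316.5] tip z 143.5 yaw -1.7 q6 -0.3
turn 0.002
d tool [-4.700e+00  1.000e-01  1.405e+02] gap 60.0597246185517 F [-0.6  0.7  0.9]
```

```bash
python3 inch.py '60 -4 -0.5 40 0
60 0 0 45 0
60 0 0 35 0
60 0 0 17 0
60 0 0 0 0
60 0 0 0 0' | head -2
python3 inch.py '10 0 0 0 0
10 0 0 0 0
10 0 0 0 0
10 0 0 0 0
10 0 0 0 0
10 0 0 0 0' 110
python3 go.py 482.5 -123 3 -1.8
```

```text
time_s: 22.1
eef_pos: [484.6, -122.2, 183.7]
time_s: 22.7
eef_pos: [484.1, -123.0, 184.2]
tcp_rot: [[0.029, 1.0, 0.001], [1.0, -0.029, -0.0], [-0.0, 0.001, -1.0]]
ft_force: [-2.6, 4.2, 15.0]
finger_gap: 20.4
gripper_force: 108.1
t 22.7 pos [ 484.1 -123.   184.2] tip z 11.2 yaw -1.67 q6 -0.31
turn 0.002
d tool [-0.  -1.6  8.2] gap 20.416253410563808 F [-2.6  4.2 15. ]
```

```bash
python3 inch.py '40 0 0 0 0
40 0 0 0 0
40 0 -1.5 0 0
40 0 0 6 0
40 0 0 0 0' | head -2
python3 inch.py '10 0 0 0 0
10 0 0 0 0
10 0 0 0 0
10 0 0 0 0
10 0 0 0 0' 110
python3 inch.py '10 0 0 -30 0
10 0 0 -45 0
10 0 0 -45 -0.06
10 0 0 -45 -0.06
10 0 0 -30 0
10 0 0 0 0'
python3 go.py 440.3 315.8 110 5.1
```

```text
time_s: 23.2
eef_pos: [482.0, -123.0, 176.0]
time_s: 23.7
eef_pos: [482.3, -123.0, 177.0]
tcp_rot: [[0.029, 1.0, 0.0], [1.0, -0.029, -0.0], [-0.0, 0.0, -1.0]]
ft_force: [-1.5, 0.5, 5.0]
finger_gap: 21.1
gripper_force: 108.5
time_s: 24.3
eef_pos: [482.8, -123.1, 375.5]
tcp_rot: [[-0.091, 0.996, 0.006], [0.996, 0.091, -0.002], [-0.003, 0.006, -1.0]]
ft_force: [0.4, 0.4, -3.0]
finger_gap: 21.3
gripper_force: 108.8
t 24.3 pos [ 482.8 -123.1  375.5] tip z 202.5 yaw 5.22 q6 -0.43
turn 0.002
d tool [441.2  -2.9  91.2] gap 21.325067063806035 F [ 0.4  0.4 -3. ]
```

```bash
python3 inch.py '10 44 0 0 0
10 44 0 0 0
10 44 0 0 0
10 44 0 0 0
10 44 0 0 0
10 44 -1 0 0
10 44 -1 0 0
10 44 -1 0 0' | head -2
python3 inch.py '10 44 0 0 0
10 44 0 0 0
10 0 0 0 0
10 0 0 40 0
10 0 0 45 0
10 0 0 0 0
10 0 0 0 0' | head -2
python3 - <<'E'
from m import *
from station import r
c=r.capture("top");s=r.capture("scene");np.savez("t6.npz",**c);np.savez("s6.npz",**s)
B=(135,205,60,50)
for q in comps(hsv(c,B,(0,120,20),(11,255,140)),60)[:3]: print("brown",rect(c,q,B,130))
for q in comps(hsv(c,B,(20,120,90),(35,255,255)),40)[:3]: print("brass",rect(c,q,B,130),px(q[:,0].mean(0),B))
B=(130,140,100,70)
for q in comps(hsv(s,B,(20,120,90),(35,255,255)),30)[:4]: print("brassS",rect(s,q,B,130),px(q[:,0].mean(0),B))
E
python3 go.py 440.3 315.8 35 5.1
```

```text
time_s: 25.1
eef_pos: [446.5, 228.9, 370.4]
time_s: 25.8
eef_pos: [439.4, 314.6, 286.6]
brown [457.  288.   63.4  54.    4.8]
brown [494.2 210.3  23.2  13.1 -40.7]
brown [489.  241.4  20.3   8.3 -85.8]
t 25.9 pos [439.9 314.9 288.5] tip z 115.5 yaw 5.19 q6 0.44
turn 0.002
d tool [ 0.7  0.3 80.5] gap 21.150172192243296 F [-0.6  0.1 -2. ]
```

Run:
```python
from ht import *
for n in("s6.npz","t6.npz"):
    c=load(n);X=cloud(c);P=X[...,:2]-[439.9,314.9];l=P@d;w=P@e;z=X[...,2]
    g=(z>113)&(z<134)&(abs(w)<18)&(abs(l)<95)
    h=np.histogram(l[g],np.arange(-90,91,5));print(n,dict(zip(h[1][:-1].astype(int),h[0])),np.round(np.percentile(z[g&(abs(l)>30)],[5,50,95]),1) if (g&(abs(l)>30)).any() else "")
    print(np.round(np.sort(l[g])[[0,1,3,6,-7,-4,-2,-1]],1))
c=load("s6.npz")
def proj(c,P):
    q=np.linalg.inv(c["pose"])@np.r_[P,1];return (c["fx"]*q[0]/q[2]+c["cx"],c["fy"]*q[1]/q[2]+c["cy"])
for k in list(range(-84,-54,3))+list(range(54,84,3)):
    p=np.r_[np.array([439.9,314.9])-12*e+k*d,121.5];print(k,cv2.getRectSubPix(c["frame"],(1,1),proj(c,p))[0,0],end=" ")
```

```text
s6.npz {np.int64(-90): np.int64(0), np.int64(-85): np.int64(0), np.int64(-80): np.int64(0), np.int64(-75): np.int64(12), np.int64(-70): np.int64(31), np.int64(-65): np.int64(14), np.int64(-60): np.int64(4), np.int64(-55): np.int64(9), np.int64(-50): np.int64(12), np.int64(-45): np.int64(9), np.int64(-40): np.int64(10), np.int64(-35): np.int64(10), np.int64(-30): np.int64(12), np.int64(-25): np.int64(12), np.int64(-20): np.int64(8), np.int64(-15): np.int64(21), np.int64(-10): np.int64(7), np.int64(-5): np.int64(5), np.int64(0): np.int64(2), np.int64(5): np.int64(1), np.int64(10): np.int64(1), np.int64(15): np.int64(0), np.int64(20): np.int64(3), np.int64(25): np.int64(4), np.int64(30): np.int64(7), np.int64(35): np.int64(9), np.int64(40): np.int64(6), np.int64(45): np.int64(6), np.int64(50): np.int64(9), np.int64(55): np.int64(8), np.int64(60): np.int64(5), np.int64(65): np.int64(7), np.int64(70): np.int64(0), np.int64(75): np.int64(0), np.int64(80): np.int64(0), np.int64(85): np.int64(0)} [116.3 126.5 133.6]
[-73.8 -73.1 -72.6 -71.3  65.5  67.4  67.5  68.3]
t6.npz {np.int64(-90): np.
[... 676 characters left out ...]
.int64(0), np.int64(35): np.int64(0), np.int64(40): np.int64(0), np.int64(45): np.int64(0), np.int64(50): np.int64(0), np.int64(55): np.int64(0), np.int64(60): np.int64(0), np.int64(65): np.int64(0), np.int64(70): np.int64(0), np.int64(75): np.int64(0), np.int64(80): np.int64(0), np.int64(85): np.int64(0)} [116.4 129.6 132.6]
[-71.5 -71.4 -71.  -70.8  -1.4   0.    0.6   1.2]
-84 [144 152 158] -81 [128 145 159] -78 [55 81 99] -75 [37 74 98] -72 [ 43  81 106] -69 [ 47  80 105] -66 [45 62 81] -63 [45 55 70] -60 [48 54 66] -57 [51 57 69] 54 [51 59 74] 57 [51 61 78] 60 [50 72 93] 63 [ 56  90 116] 66 [ 83  97 111] 69 [ 97 106 116] 72 [113 121 129] 75 [116 124 131] 78 [119 128 135] 81 [122 131 139]
```

```bash
python3 inch.py '10 2 0.3 30 0
10 0 0 30 0
10 0 0 20 0
10 0 0 0 0
10 0 0 0 0' | sed -n '2p;4p'
python3 inch.py '10 0 0 3 0
10 0 0 2 0
10 0 0 0 0' | sed -n '2p;4p'
python3 inch.py '10 0 0 2 0
10 0 0 0 0' | sed -n '2p;4p'
python3 inch.py '10 0 0 2 0
10 0 0 0 0' | sed -n '2p;4p'
```

```text
eef_pos: [440.0, 317.2, 208.4]
ft_force: [-0.4, -0.5, -2.1]
eef_pos: [439.5, 317.0, 202.2]
ft_force: [0.2, 0.1, -1.9]
eef_pos: [439.4, 316.9, 199.6]
ft_force: [0.1, 0.4, -1.7]
eef_pos: [439.3, 316.9, 197.4]
ft_force: [-1.0, -1.2, -2.5]
```

```bash
python3 inch.py '10 0 0 2 0
10 0 0 0 0' | sed -n '2p;4p'
python3 inch.py '10 0 0 1.5 0
10 0 0 0 0' | sed -n '2p;4p'
python3 inch.py '10 0 0 1.5 0
10 0 0 0 0' | sed -n '2p;4p'
python3 inch.py '10 0 0 1.5 0
10 0 0 0 0' | sed -n '2p;4p'
```

```text
eef_pos: [439.5, 316.9, 195.6]
ft_force: [0.6, -0.1, -1.0]
eef_pos: [439.6, 317.0, 194.6]
ft_force: [0.1, -0.6, 3.0]
eef_pos: [439.6, 317.1, 193.2]
ft_force: [-1.0, 0.1, 5.9]
eef_pos: [439.6, 317.2, 191.8]
ft_force: [-1.6, 0.3, 5.1]
```

```bash
python3 inch.py '10 0 0 1.5 0
10 0 0 0 0' | sed -n '2p;4p'
python3 inch.py '10 0 0 1.5 0
10 0 0 0 0' | sed -n '2p;4p'
python3 inch.py '10 0 0 1.5 0
10 0 0 0 0' | sed -n '2p;4p'
python3 inch.py '10 0 0 1 0
10 0 0 0 0' | sed -n '2p;4p'
```

```text
eef_pos: [439.6, 317.2, 190.1]
ft_force: [-1.0, 1.1, 4.5]
eef_pos: [439.5, 317.1, 188.5]
ft_force: [-0.6, 1.4, 3.7]
eef_pos: [439.6, 317.1, 187.0]
ft_force: [0.3, 1.3, 5.0]
eef_pos: [439.6, 317.1, 187.0]
ft_force: [-3.7, -2.5, 19.4]
```

```bash
python3 inch.py '10 0 0 0.7 0
10 0 0 0 0' | sed -n '2p;4p'
python3 inch.py '10 0 0 -1.7 0
38 0 0 0 0
38 0 0 0 0
38 0 0 0 0
38 0 0 0 0
38 0 0 -30 0
38 0 0 -45 0
38 0 0 -45 0' | head -2
python3 inch.py '38 0 0 -45 0
38 -40 0 0 0
38 -45 0 0 0
38 -45 0 0 0
38 -45 0 0 0
38 -45 0 0 0
38 -45 0 0 0
38 -45 0 0 0' | head -2
python3 inch.py '38 -45 0 0 0
38 -45 0 0 0
38 0 0 0 0
38 0 0 0 0'
python3 - <<'E'
from ht import *
from station import r
for n,v in(("T","top"),("S","scene")):
    c=r.capture(v);np.savez(n+"7.npz",**c);heights(c,n)
    c0=load({"T":"top0.npz","S":"scene0.npz"}[n])
c=load("T7.npz");B=(115,222,70,30)
for q in comps(hsv(c,B,(0,90,30),(35,255,255)))[:4]: print("stock",rect(c,q,B,30))
a,b=load("top0.npz"),c  # bystanders: yellow tape, marker, block, orange screwdriver
for k,B,lo,hi in(("tape",(205,150,40,35),(22,120,120),(35,255,255)),("block",(355,245,35,28),(8,60,90),(22,200,255)),("marker",(310,245,30,55),(100,120,60),(130,255,255)),("driver",(375,145,45,35),(5,150,120),(18,255,255))):
    o=[]
    for i in(a,b):
        q=comps(hsv(i,B,lo,hi),30)
        o.append(rect(i,q[0],B,20)[:2] if q else None)
    print(k,o)
E
```

```text
eef_pos: [439.6, 317.1, 186.9]
ft_force: [-6.2, -5.2, 29.3]
time_s: 29.7
eef_pos: [439.2, 316.8, 307.7]
time_s: 30.5
eef_pos: [467.4, 6.4, 351.8]
time_s: 30.9
eef_pos: [475.6, -82.1, 351.5]
tcp_rot: [[-0.089, 0.996, -0.0], [0.996, 0.089, 0.0], [0.0, -0.0, -1.0]]
ft_force: [0.7, 0.3, 0.9]
finger_gap: 38.0
gripper_force: 0.0
T hub 102 [32.5 34.  35.8]
T F tip 43 [27.9 29.9 32.1]
T F mid 66 [28.1 30.4 32.1]
T F nearhub 37 [27.2 29.3 32. ]
T ins mid+ 126 [21.8 23.8 25.7]
T ins mid- 103 [21.1 23.2 25.9]
T B + 87 [28.4 30.3 31.8]
T B - 83 [28.2 32.  36.3]
T B mid 92 [28.3 30.  31.8]
S hub 38 [36.3 37.2 38.4]
S F tip 17 [31.5 32.7 34.3]
S F mid 25 [32.4 33.1 34.1]
S F nearhub 18 [30.  32.  33.3]
S ins mid+ 52 [26.2 27.4 28.3]
S ins mid- 47 [25.5 26.7 27.9]
S B + 34 [31.3 33.1 34.5]
S B - 42 [32.6 35.1 40.3]
S B mid 51 [30.3 32.9 34.1]
stock [444.  314.  149.9  82.8  88.2]
tape [array([632.6, 106.4]), array([633. , 106.6])]
block [array([ 356.6, -313.1]), array([ 356.6, -313.3])]
marker [array([ 368.6, -195.9]), array([ 368.6, -195.9])]
driver [array([ 626.6, -395.3]), array([ 626.9, -395.1])]
```

```bash
python3 -c "
from station import r
print(r.finish_job())"
```

```text
the job is handed in; nothing more can be done
None
```

Both tools are folded and pressed flat to the floor of their own cutouts, as heights measured in both cameras confirm. The bystanders have not moved. The job was handed in at about 31 s; one contact while seating the finder briefly reached about 70 N at the wrist, taken through the gripped tool and under the 120 N limit.

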